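# Fit the crisper plate in the air fryer

### The job

Get the table-top air fryer ready for loading: swing its lid back until it meets its stop, then set the slotted crisper plate in the pot and press it down against its rubber bumpers until it sits level on the ledge all round. Leave the lid fully open, and do not knock the other things about.

Things in the scene. Friction and masses are not known exactly. Their poses are not given: they have to be found in the camera images.
- fryer: Air fryer with a flip-up lid, fixed; grey body 180 (x) x 230 (y) mm, pot rim 100 mm high. Origin: centre of its underside. Its front (black panel, dial) faces its own -x; the lid's hinge is along the rear edge (+x). Pot opening 128 (x) x 178 (y) mm, walls upright, with a lead-in bevel (5 mm wide, 12 mm deep) at the rim; 37 mm below the rim a 9 mm wide ledge runs all round.
- seat (a point): Centre of the pot opening at the height of the ledge (62 mm above the worktop); axes as the fryer's. The crisper plate's origin comes here when it is seated.
- lid (a joint): Angle of the lid: 0 closed, flat on the body; grows as it swings up and back; 1.75 at its stop (leaning 10 degrees back past upright). The hinge is stiff: the lid stays at any angle it is left at. It starts between closed and 0.4 ajar. About 5 N at the handle moves it.
- lid_handle (a point): Middle of the lid's handle: round black bar, 14 mm thick, 116 mm long, parallel to the hinge, on an arm at each end, with a 33 mm gap to the lid's front edge; can be pinched from above. 223 mm from the hinge line along the lid, 18 mm above the lid's lower face (closed: 120 mm above the worktop). Moves with the lid; y runs along the bar.
- lid_hinge (a point): Middle of the lid's hinge line, 102 mm above the worktop; y runs along the hinge line. Turns with the lid.
- plate: Crisper plate: loose, dark, slotted, 122 (x) x 172 (y) x 12 mm, 0.23 kg, flat on the worktop, handle up. Origin: centre of its underside. 3 mm play in the pot each side; mid-side on all four sides a rubber bumper stands out 4.5 mm and the pot wall squeezes it 1.5 mm, so the plate does not drop in: press it about 30 mm down with 5 to 15 N. Fits either way round.
- plate_grip (a point): Grip point in the middle of the plate's bridge handle: a bar 78 mm long along the plate's x, 12 mm wide (y), its grip point 36 mm above the plate's underside and its top 44 mm above it; free on both sides down to the plate (12 mm).
- notebook: Bystander: closed spiral notebook 210 x 152 x 14 mm, loose, lying flat near the plate. Origin: centre of its underside.
- mug: Bystander: mug, dark above and white below, 78 x 112 x 92 mm, loose. Origin: centre of its underside.
- lemon: Bystander: lemon 76 x 54 x 56 mm, loose. Origin: its underside.
- bowl: Bystander: small white bowl 101 mm wide, 46 mm high, loose. Origin: centre of its underside.
- salt: Bystander: salt shaker 44 mm wide, 90 mm high, loose. Origin: centre of its underside.

How it is judged (in metres and radians):
On the way, in this order (a step that is already met when the one before it is completed fails the run):
1. the lid is swung back to its stop (value of joint lid above 1.7 rad), for 0.2 s.
2. the crisper plate is pressed down level on the ledge (z of plate in the frame of seat between -0.004 and 0.003 m and horizontal distance between plate and seat below 0.006 m and angle between plate's own z axis and vertical below 0.035 rad), for 0.2 s.
At the end, for the whole second after the job is handed in: The lid is open at its stop (within 0.05 rad of 1.75), and the crisper plate lies handle up and at rest in the pot: its underside within 3 mm of the ledge, centred within 6 mm, level within 2 degrees (all of step 2 and value of joint lid above 1.7 rad and linear speed of plate below 0.02 m/s); the robot touches nothing.
It fails at once if a bystander (notebook, mug, lemon, bowl or salt shaker) was pushed more than 40 mm or knocked over (distance of any of notebook, mug, lemon, bowl, salt from where it was at the start of the episode above 0.04 m or angle between any of salt, mug's own z axis and vertical above 0.6 rad).
It also fails if it takes over 72 s, if anything falls off the work surface, if the arm or the gripper's body presses on something with over 40 N, if the wrist force passes 120 N, or if a joint passes its speed limit or range.

### The arm

A 6-joint arm with a two-finger parallel gripper is mounted at the origin on a cart in front of the work surface, level with it; the furniture and walls round the work are solid. World frame = base frame: x ahead of the robot, y to its left, z up, the work surface at z = 0. Lengths are in m, angles in degrees, forces in N, time in s.
With the tool pointing down it reaches from about 0.4 to 0.825 m from the base axis. Payload 7 kg.
Tool frame: the origin (TCP) lies on the centre line of the jaws, within the pads' length; the fingertips stand 19 mm ahead of it and the grasp point (between the pads) is the TCP (r.tip_extent is the distance from the TCP to the fingertips, in m); z points along the fingers, y is the line along which they close (so a half turn about z gives the same grasp; the last joint's range is limited). The gripper opens to 88 mm and grips with 3 to 60 N. Pads are 19 mm wide; open, the fingers measure 130 mm over their backs; the gripper's body (78 mm by 193 mm) begins 47 mm behind the grasp point.
Start: joints at [-46.92, 20.546, 0.682, 0, -70.136, -16.507], TCP at [0.302, -0.604, 0.246] pointing down, gripper open.
Joint ranges: [-176.03, 176.03], [-82.01, 121.73], [-58.28, 71.71], [-173.87, 95.51], [-174.79, -0.11], [-173.66, 173.66]. Speed limits (degrees/s): [136.94, 136.94, 172.46, 180, 180, 180].

### API

Orientations are given as [roll, pitch, yaw] about the fixed x, y, z axes, in that order (R = Rz(yaw) Ry(pitch) Rx(roll)).
In Python, from plant import r gives the robot as it stands. The module is installed in compiled form; this text tells all that it offers.
- The arm moves only by the tool jog_arm, never from a script. Its argument "deltas" is a list that holds one entry, the list of rows, each a list of 5 numbers: the opening, from -1 (shut) to 1 (fully open), then the shift along the world's x, y, z in cm, then the turn about the world's z in rad. In form: [[[claw, dx, dy, dz, turn], ...]]. A call has 1 to 8 rows; each row shifts and turns the commanded pose from where the row before left it; what a row does not reach is not made up. A row lasts 1/8 s, in which the tool goes at most 62.5 mm and 10.7 degrees, less where a joint would pass 70% of its speed; a pose out of reach is approached as far as the arm can. A call with a gripper value outside its range is refused whole. The fingers move at their own pace and stop on an object; "force" is the grip in N (left out, the last holds). Time passes only in rows, so rows that do not move let the fingers close. It gives the time, the measured TCP pose, the force, the opening and the grip force at its end, in the units of the state.
- r.get_state(): the state, without advancing time (a new reading comes with each control period).
- r.capture(name): name is "side" or "top" or "wrist"; returns the picture (400x640x3 uint8, blue, green, red); there is no depth.
- r.camera_info(name): a dict with "fx", "fy", "cx", "cy" (pixels), "view" (4x4, takes a point from world to camera coordinates). Camera axes: x right, y up, looking along -z (the intrinsics and any distortion apply to the point x, -y, -z); pixel columns grow to the right and rows downward; lengths in m; the calibration is good to about 2 mm. A picture is of the moment at which its call begins: read the wrist's pose just before it. camera_info takes no time and is no camera call; for the wrist camera it gives the pose at the moment of the call.
- r.close_job(): hands the job in; it is judged then, once.
The state is a dict: "time_s": time; "joints": joint angles; "qd": joint speeds; "joint_torque": joint torques, N m; "tcp_pos": TCP position; "eef_rot": TCP orientation; "contact_force": force on the tool from outside, world axes, zero at the start; "moment": the same for the moment, N m; "gripper_width": finger opening in m; "gripper_force": force on a finger pad.
Only numpy, scipy, OpenCV 4.12 (cv2) and the standard library are available. Lean on these libraries where they do the work, as an engineer would, in place of code of your own. Each camera call takes 0.05 s, during which the arm holds its last target. There are 200 camera calls.

## Working session

There is one attempt and no reset: what is moved stays moved. The work goes in short steps, Python scripts to look and compute and a tool call to move; the robot and the scene stay as the last step left them, time stands still between calls to the robot, and variables do not carry over. Pictures are saved under pics/ and viewed, at most 10 in all, crops included, and the job is handed in when it is done.

Besides the shell and the picture viewer there is one more tool, called after "Request:" as name([rows], argument=value, ...), one row to a line, values as JSON. jog_arm: Moves the arm, as the interface text tells. Its arguments: {"type":"object","properties":{"deltas":{"type":"array"},"force":{"type":"number"}},"required":["deltas"]}

```bash
mkdir -p pics
python3 - <<'E'
from plant import r
import cv2
for n in("side","top"):
    cv2.imwrite(f"pics/{n}0.png",r.capture(n)); i=r.camera_info(n); print(n,i)
print(r.get_state())
E
```

```text
side {'fx': 428.80819137408315, 'fy': 428.80819137408315, 'cx': 311.9475042449029, 'cy': 194.1346130814556, 'view': array([[-0.9373984 , -0.34746448, -0.02350896,  0.53267513],
       [ 0.19834955, -0.58815975,  0.78404436, -0.13064444],
       [-0.28625459,  0.73029894,  0.62025944, -1.15622249],
       [ 0.        ,  0.        ,  0.        ,  1.        ]])}
top {'fx': 421.6825949628241, 'fy': 421.6825949628241, 'cx': 321.42209712453393, 'cy': 204.6816490301434, 'view': array([[-0.02784572, -0.99926586,  0.02631265,  0.05980795],
       [ 0.99106449, -0.02416304,  0.13117666, -0.52970159],
       [-0.13044456,  0.02973024,  0.99100975, -1.11176164],
       [ 0.        ,  0.        ,  0.        ,  1.        ]])}
{'time_s': 0.1, 'joints': array([-4.69189117e+01,  2.05880036e+01,  6.40485878e-01, -1.59398300e-02,
       -7.01355442e+01, -1.65078428e+01]), 'qd': array([-0.04827888, -0.02834531,  0.08405803,  0.05082837,  0.07200054,
        0.08336091]), 'joint_torque': array([-1.54279973e-03, -5.84164238e+01,  2.93752491e+01,  7.01572761e+00,
        1.01433191e-02, -7.33658680e-05]), 'tcp_pos': array([ 0.30176437, -0.60335476,  0.24472552]), 'eef_rot': array([ 1.79916104e+02, -9.23604805e-03, -1.53432175e+02]), 'contact_force': array([ 1.05013337,  0.09356362, -0.10534558]), 'moment': array([-0.00328026, -0.05505079, -0.04717809]), 'gripper_force': 0.0, 'gripper_width': 0.0874699230029976}
```

View pics/top0.png

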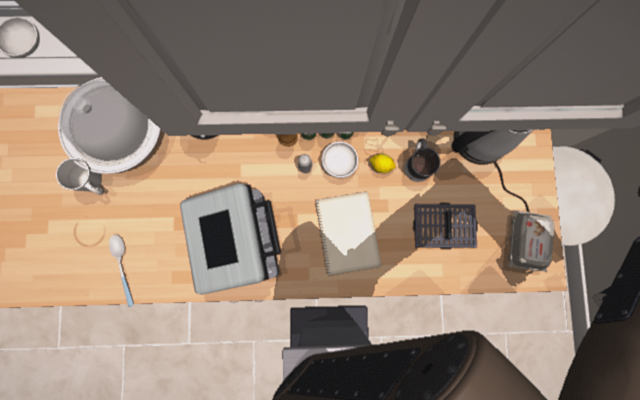

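View pics/side0.png

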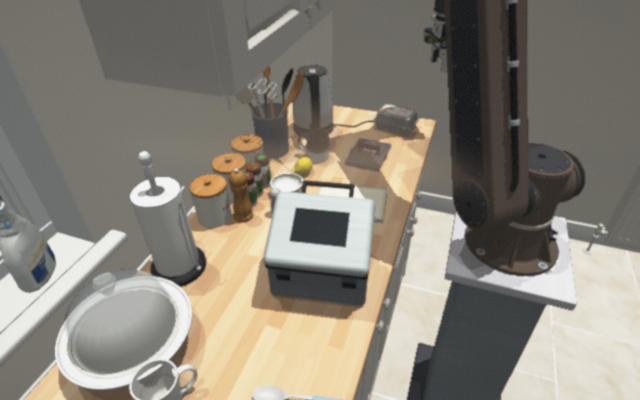

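The top view shows the fryer at about (228,238) with its front and handle facing right (world -y). The notebook is at (348,234) and the plate at (446,226), with its bar running vertically (along world x). The side view shows the fryer lid at (320,235), the handle bar at (328,186) and the plate at (370,152). Next I'll enlarge these areas for measuring.

Run:
```python
import cv2,numpy as np
t=cv2.imread("pics/top0.png");s=cv2.imread("pics/side0.png")
z=lambda a,x,y,w,h,k:cv2.resize(a[y:y+h,x:x+w],None,fx=k,fy=k,interpolation=cv2.INTER_CUBIC)
A=z(t,170,170,130,130,3);A=cv2.resize(t[170:300,170:300],(400,400),interpolation=2)
B=cv2.resize(s[170:300,250:380],(400,400),interpolation=2)
C=cv2.resize(t[190:255,405:485],(400,200),interpolation=2)[:200]
D=cv2.resize(s[130:175,335:425],(400,200),interpolation=2)
cv2.imwrite("pics/c1.png",np.vstack([np.hstack([A,B]),np.hstack([C,D])]))
```

```text
(no output)
```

View pics/c1.png

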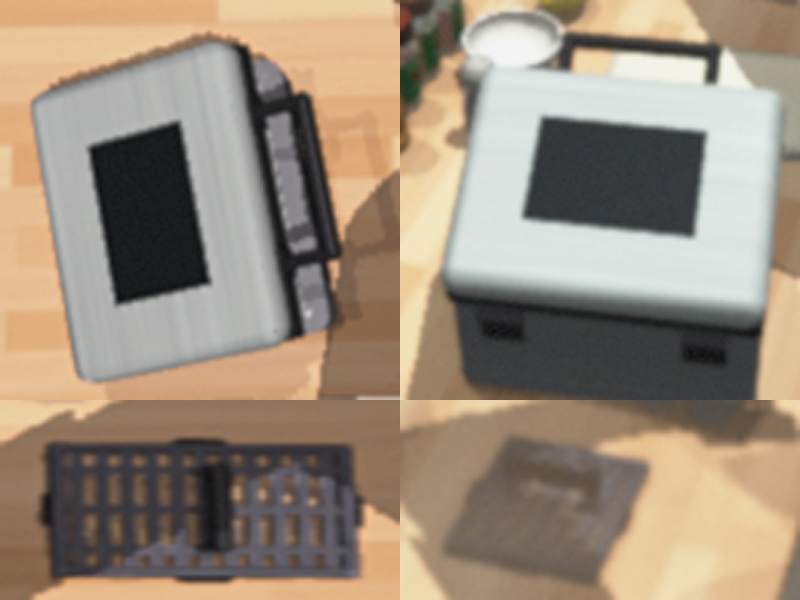

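```bash
cat > h.py <<'E'
from plant import r
import numpy as np, cv2
def ray(n,p,i=None):
    i=i or r.camera_info(n);V=i["view"];R=V[:3,:3]
    d=R.T@np.array([(p[0]-i["cx"])/i["fx"],-(p[1]-i["cy"])/i["fy"],-1]);return -R.T@V[:3,3],d
def plane(n,p,z,i=None):
    o,d=ray(n,p,i);return o+d*(z-o[2])/d[2]
def tri(a,b):
    (o,d),(q,e)=ray("top",a),ray("side",b)
    t=np.linalg.lstsq(np.c_[d,-e],q-o,rcond=None)[0];P,Q=o+d*t[0],q+e*t[1];return (P+Q)/2,np.linalg.norm(P-Q)
def proj(n,P,i=None):
    i=i or r.camera_info(n);c=i["view"][:3,:3]@np.array(P)+i["view"][:3,3]
    return np.array([i["cx"]+i["fx"]*c[0]/-c[2],i["cy"]-i["fy"]*c[1]/-c[2]])
E
python3 - <<'E'
from h import *
np.set_printoptions(precision=4,suppress=True)
A=lambda x,y:(170+x/3.077,170+y/3.077); B=lambda x,y:(250+(x-400)/3.077,170+y/3.077)
for n,a,b in [("bar+",(302,97),(565,40)),("bar-",(335,258),(718,48)),("w1",(90,148),(524,218)),("w2",(180,122),(541,117)),("w3",(210,283),(706,131)),("w4",(117,304),(694,237))]:
    print(n,*tri(A(*a),B(*b)))
C=lambda x,y:(405+x/5,190+y/3.077)
for n,p,z in [("c",(50,45),.012),("c",(355,47),.012),("c",(360,177),.012),("c",(50,177),.012),("bar",(213,62),.044),("bar",(216,150),.044)]: print(n,plane("top",C(*p),z))
for n,p in dict(nb1=(318,197),nb2=(368,192),nb3=(380,266),nb4=(329,275),salt=(304,165),bowl=(340,160),lemon=(382,162),mug=(422,164),edge=(300,298),cab=(330,125)).items(): print(n,plane("top",p,.01))
E
```

```text
bar+ [0.52   0.1741 0.2005] 0.0009246897221276496
bar- [0.3996 0.1509 0.2049] 0.0021552552830280598
w1 [0.4886 0.3405 0.1673] 0.00012689404312770747
w2 [0.5037 0.2658 0.1979] 0.0009923446517576756
w3 [0.383  0.2433 0.1994] 0.0002262443190073595
w4 [0.3688 0.3189 0.1671] 0.0005406465762252146
c [ 0.5278 -0.2155  0.012 ]
c [ 0.5218 -0.387   0.012 ]
c [ 0.4043 -0.3808  0.012 ]
c [ 0.4089 -0.2087  0.012 ]
bar [ 0.5065 -0.2954  0.044 ]
bar [ 0.4292 -0.2918  0.044 ]
nb1 [0.556  0.0541 0.01  ]
nb2 [ 0.5668 -0.0859  0.01  ]
nb3 [ 0.3614 -0.1101  0.01  ]
nb4 [0.3412 0.03   0.01  ]
salt [0.6478 0.091  0.01  ]
bowl [ 0.6599 -0.0107  0.01  ]
lemon [ 0.6516 -0.1292  0.01  ]
mug [ 0.6434 -0.2426  0.01  ]
edge [0.2823 0.11   0.01  ]
cab [0.7625 0.0144 0.01  ]
```

Request:
jog_arm([
  [[-0.33, 0.5, 3, 3, 0], [-0.33, 1, 5, 3, -0.04], [-0.33, 1, 5.5, 1.5, -0.04], [-0.33, 1, 5.5, 0, -0.04], [-0.33, 1, 5.5, 0, -0.04], [-0.33, 1, 5.5, 0, -0.04], [-0.33, 1, 5.5, 0, -0.04], [-0.33, 1, 5.5, 0, -0.04]],
])

```text
time_s: 1.1
tcp_pos: [0.3767, -0.192, 0.3205]
eef_rot: [180.0, 0.0, -169.6]
contact_force: [2.1, 0.6, -0.5]
gripper_width: 0.0293
gripper_force: 0.0
```

Request:
jog_arm([
  [[-0.33, 1.2, 5.5, 0, 0], [-0.33, 1.2, 5.5, 0, 0], [-0.33, 1.2, 5.5, 0, 0], [-0.33, 1.2, 5.5, 0, 0], [-0.33, 1.3, 5.5, 0, 0], [-0.33, 1.3, 5, 0, 0], [-0.33, 0.8, 3, 0, 0], [-0.33, 0, 0, 0, 0]],
])

```text
time_s: 2.1
tcp_pos: [0.459, 0.1631, 0.3196]
eef_rot: [-180.0, -0.1, -169.3]
contact_force: [0.1, -0.1, -0.8]
gripper_width: 0.0292
gripper_force: 0.0
```

Run:
```python
from h import *
s=r.get_state();print(s["tcp_pos"],s["eef_rot"],s["gripper_width"])
i=r.camera_info("wrist");im=r.capture("wrist");cv2.imwrite("pics/w1.png",im)
for P in ([.52,.1741,.2027],[.3996,.1509,.2027],s["tcp_pos"]): print(proj("wrist",P,i))
```

```text
[0.45900892 0.16311605 0.31962031] [-1.79957322e+02 -9.41861122e-02 -1.69342692e+02] 0.029234720767820344
[316.68307346 271.66757084]
[315.6581156  116.47227029]
[316.66008099 265.86484589]
```

View pics/w1.png

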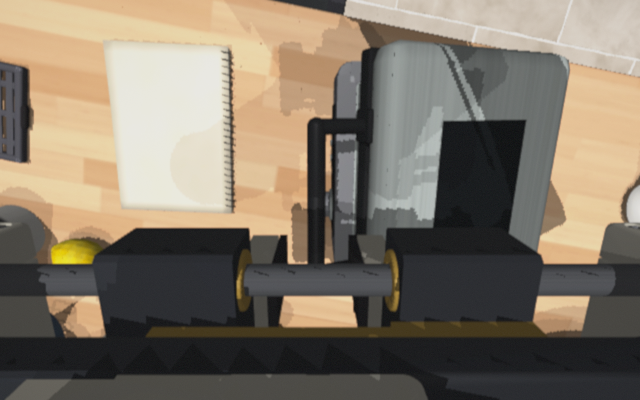

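The wrist view shows the handle bar at column 316, rows 120–260, exactly where the triangulation put it and midway between the fingers. I'm going down to pinch it.

Request:
jog_arm([
  [[-0.33, 0.1, 0, -3, 0], [-0.33, 0, 0, -3, 0], [-0.33, 0, 0, -3, 0], [-0.33, 0, 0, -2.3, 0], [-0.33, 0, 0, 0, 0], [-1, 0, 0, 0, 0], [-1, 0, 0, 0, 0], [-1, 0, 0, 0, 0]],
], force=15)

```text
time_s: 3.15
tcp_pos: [0.4604, 0.1619, 0.2085]
eef_rot: [179.9, 0.1, -169.5]
contact_force: [0.3, 2.2, 1.6]
gripper_width: 0.0134
gripper_force: 15.0
```

Run:
```python
from h import *
R=np.hypot(.223,.018);f=np.arctan2(18,223)
u=np.array([np.cos(np.radians(100.6)),np.sin(np.radians(100.6))])
th=np.linspace(.387,1.78,13)
P=np.array([[*( -R*np.cos(t+f)*u),.102+R*np.sin(t+f)] for t in th]);D=np.diff(P,axis=0)*100
print(np.round(D,1).tolist(),P[-1]-P[0])
```

```text
[[-0.2, 1.3, 2.2], [-0.3, 1.5, 2.1], [-0.3, 1.8, 1.9], [-0.4, 2.0, 1.7], [-0.4, 2.1, 1.4], [-0.4, 2.3, 1.2], [-0.4, 2.4, 0.9], [-0.5, 2.5, 0.6], [-0.5, 2.5, 0.3], [-0.5, 2.6, 0.0], [-0.5, 2.5, -0.3], [-0.5, 2.5, -0.6]] [-0.04849604  0.25913628  0.1135679 ]
```

Request:
jog_arm([
  [[-1, -0.1, 0.6, 1.1, 0], [-1, -0.1, 0.7, 1.1, 0], [-1, -0.3, 1.5, 2.1, 0], [-1, -0.3, 1.8, 1.9, 0], [-1, -0.4, 2.0, 1.7, 0], [-1, -0.4, 2.1, 1.4, 0]],
])

```text
time_s: 3.9
tcp_pos: [0.4448, 0.2459, 0.3038]
eef_rot: [-179.7, 0.1, -169.5]
contact_force: [3.3, -10.4, 8.4]
gripper_width: 0.0132
gripper_force: 15.0
```

Request:
jog_arm([
  [[-1, -0.4, 2.3, 1.2, 0], [-1, -0.4, 2.4, 0.9, 0], [-1, -0.5, 2.5, 0.6, 0], [-1, -0.5, 2.5, 0.3, 0], [-1, -0.5, 2.6, 0, 0], [-1, -0.4, 1.8, -0.2, 0]],
])

```text
time_s: 4.65
tcp_pos: [0.4178, 0.3908, 0.33]
eef_rot: [180.0, 0.2, -169.4]
contact_force: [9.0, -1.3, 1.6]
gripper_width: 0.0134
gripper_force: 15.0
```

Request:
jog_arm([
  [[-1, -0.2, 1.2, -0.2, 0], [-1, -0.2, 1.0, -0.2, 0], [-1, -0.1, 0.5, -0.2, 0], [-1, -0.1, 0.4, -0.1, 0], [-1, 0, 0, 0, 0]],
])

```text
time_s: 5.28
tcp_pos: [0.413, 0.4156, 0.3241]
eef_rot: [-179.5, 0.1, -169.5]
contact_force: [7.1, -19.9, 15.9]
gripper_width: 0.0135
gripper_force: 15.0
```

Request:
jog_arm([
  [[-1, -0.1, 0.4, 0, 0], [-1, 0, 0, 0, 0], [-1, 0, 0, 0, 0]],
])

```text
time_s: 5.65
tcp_pos: [0.4127, 0.417, 0.3241]
eef_rot: [-179.3, 0.1, -169.6]
contact_force: [11.9, -27.5, 16.3]
gripper_width: 0.0159
gripper_force: 15.0
```

Run:
```python
from h import *
print(r.get_state()["contact_force"],r.get_state()["tcp_pos"])
t=r.capture("top");s=r.capture("side")
cv2.imwrite("pics/t1.png",t);cv2.imwrite("pics/s1.png",s)
A=cv2.resize(t[150:300,140:290],(400,400),interpolation=2);B=cv2.resize(s[90:290,230:430],(400,400),interpolation=2)
cv2.imwrite("pics/c2.png",np.hstack([A,B]))
```

```text
[ 11.89301914 -27.52416991  16.27245482] [0.41274456 0.41695042 0.32406695]
```

View pics/c2.png

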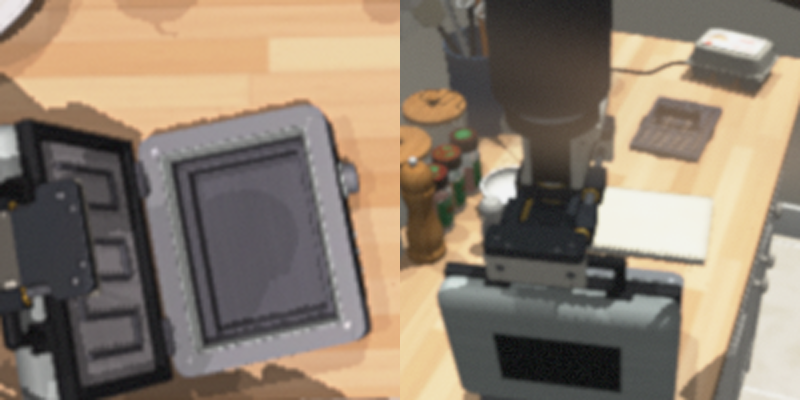

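The lid is back against its stop: the push force is rising with no more travel. The pot is open in the top crop, with its opening roughly at (175–350, 135–355). I'm releasing the handle and moving on to the plate.

Request:
jog_arm([
  [[-0.6, 0, 0, 0, 0], [-0.33, 0, -0.3, 0, 0], [-0.33, 0, -0.3, 0.5, 0], [-0.33, 0, 0, 3, 0], [-0.33, 0, 0, 4, 0], [-0.33, 0, -3, 0, 0], [-0.33, 0.5, -5, 0, 0], [-0.33, 0.5, -5.5, 0, 0]],
])

```text
time_s: 6.75
tcp_pos: [0.4193, 0.2831, 0.3961]
eef_rot: [180.0, -0.1, -169.4]
contact_force: [0.8, -0.5, 0.2]
gripper_width: 0.0292
gripper_force: 0.0
```

Request:
jog_arm([
  [[-0.2, 0.5, -5.5, 0, -0.03], [-0.2, 0.5, -5.5, 0, -0.03], [-0.2, 0.5, -5.5, 0, -0.03], [-0.2, 0.5, -5.5, 0, -0.03], [-0.2, 0.5, -5.5, 0, -0.03], [-0.2, 0.5, -5.5, -2, -0.03], [-0.2, 0.5, -5.5, -4, -0.03], [-0.2, 0.5, -5.5, -4, -0.02]],
])

```text
time_s: 7.75
tcp_pos: [0.4593, -0.1483, 0.3025]
eef_rot: [179.9, 0.1, 177.3]
contact_force: [0.9, 0.1, -1.1]
gripper_width: 0.0352
gripper_force: 0.0
```

Run:
```python
from h import *
print(r.get_state()["tcp_pos"])
t=r.capture("top");s=r.capture("side")
cv2.imwrite("pics/t2.png",t);cv2.imwrite("pics/s2.png",s)
A=cv2.resize(t[180:300,175:295],(600,600),interpolation=2);B=cv2.resize(s[90:290,230:380],(200,267),interpolation=2)
o=np.zeros((600,800,3),np.uint8);o[:,:600]=A;o[:267,600:]=B
cv2.imwrite("pics/c3.png",o)
```

```text
[ 0.4592793  -0.14833153  0.3024515 ]
```

View pics/c3.png

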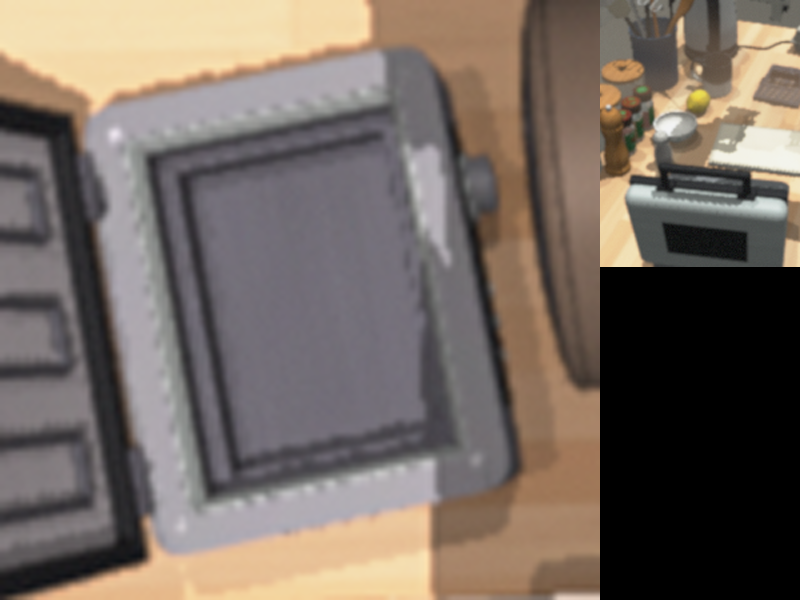

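The lid has stayed open. In the crop the rim screws are at (115,133), (180,527) and (475,460), and the outer corners of the bevel are at about (132,148), (195,508) and (462,450). I'm casting those onto z=0.10.

Run:
```python
from h import *
np.set_printoptions(precision=4,suppress=True)
c=lambda x,y:(175+x/5,180+y/5)
g=lambda p,z=.1:plane("top",c(*p),z)[:2]
def rep(n,a,b,d,z):
    TL,BL,BR=g(a,z),g(b,z),g(d,z);v,w=TL-BL,BL-BR
    print(n,"ctr",(TL+BR)/2,"len",np.linalg.norm(v),np.linalg.norm(w),"ang",np.degrees(np.arctan2(v[1],v[0])),np.degrees(np.arctan2(w[1],w[0])))
rep("screws",(115,133),(180,527),(475,460),.1)
rep("bevel",(132,148),(195,508),(462,450),.1)
rep("ledge-in?",(183,175),(235,470),(462,420),.062)
u=np.array([np.cos(np.radians(100.6)),np.sin(np.radians(100.6))]);print("from hinge",np.array([.4232,.3589])-.09*u)
i=r.camera_info("top");print("cam",-i["view"][:3,:3].T@i["view"][:3,3])
for yaw,C in((100.6,(.4375,.2675)),):
  R=np.array([[np.cos(np.radians(yaw)),-np.sin(np.radians(yaw))],[np.sin(np.radians(yaw)),np.cos(np.radians(yaw))]])
  for nm,a,b,z in(("bev",.069,.094,.1),("in",.055,.08,.062),("wall",.064,.089,.062)):
    for sx,sy in((1,-1),(1,1),(-1,1),(-1,-1)):
      q=R@[sx*a,sy*b]+C; p=proj("top",[*q,z],i);print(nm,(p-[175,180])*5)
# plate from bar
```

```text
screws ctr [0.4405 0.2713] len 0.20077344925203483 0.14899992474269724 ang 9.752371094345637 101.0896340889542
bevel ctr [0.4392 0.2702] len 0.18384947477635025 0.1347434643616595 ang 10.24903040303445 100.56839929471
ledge-in? ctr [0.4414 0.2635] len 0.1561458888897391 0.11904669626616111 ang 10.16744717726897 100.77663801675953
from hinge [0.4398 0.2704]
cam [0.3816 0.08   1.1697]
bev [132.2588 148.0915]
bev [199.0179 515.9073]
bev [472.4856 456.2842]
bev [400.3221  92.2541]
in [181.9481 177.1476]
in [237.5647 479.1498]
in [447.6319 433.5015]
in [388.5986 133.895 ]
wall [161.8894 164.0265]
wall [223.4492 500.2302]
wall [468.1192 446.9502]
wall [402.1361 113.848 ]
```

Run:
```python
from h import *
np.set_printoptions(precision=4,suppress=True)
i=r.camera_info("wrist");im=r.capture("wrist");cv2.imwrite("pics/w2.png",im);np.savez("w2.npz",**i)
for P in([.4657,-.298,.012],[.507,-.2954,.044],[.4292,-.2918,.044],[.5278,-.2155,.012],[.4043,-.3808,.012]):print(proj("wrist",P,i))
```

```text
[198.9104 177.3126]
[197.0188 216.3943]
[190.5834 150.8927]
[268.9776 221.1818]
[123.8093 130.977 ]
```

View pics/w2.png

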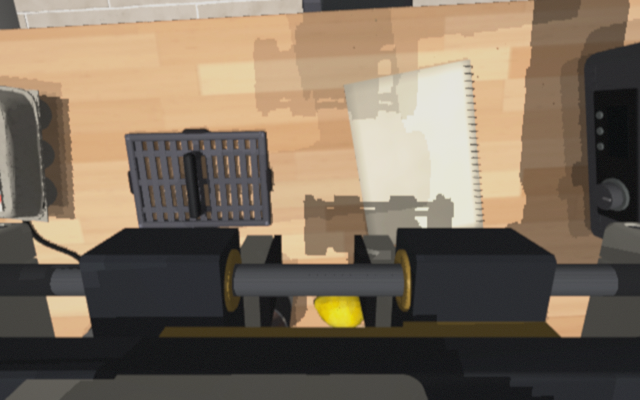

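The wrist view shows the plate with corners at about (127,134), (267,131), (270,224) and (138,228), and the bar running from (191,151) to (196,218). That agrees with the top view.

Run:
```python
from h import *
np.set_printoptions(precision=4,suppress=True)
i=dict(np.load("w2.npz"))
for p,z in(((127,134),.012),((267,131),.012),((270,224),.012),((138,228),.012),((191,151.5),.044),((196,218.5),.044)):print(plane("wrist",p,z,i))
print(r.get_state()["tcp_pos"],r.get_state()["eef_rot"])
```

```text
[ 0.4081 -0.3776  0.012 ]
[ 0.4133 -0.2079  0.012 ]
[ 0.5317 -0.2145  0.012 ]
[ 0.5282 -0.3863  0.012 ]
[ 0.4299 -0.2914  0.044 ]
[ 0.5096 -0.297   0.044 ]
[ 0.458  -0.1487  0.3008] [179.9697  -0.2831 177.1319]
```

Request:
jog_arm([
  [[-0.2, 0.4, -4.5, 0, 0], [-0.2, 0.4, -5.5, -2, 0], [-0.2, 0.2, -3.6, -4, 0], [-0.2, 0, -1, -5, 0], [-0.2, 0, 0, -5, 0], [-0.2, 0, 0, -5, 0], [-0.2, 0, 0, -3, 0], [-0.2, 0, 0, 0, 0]],
], force=40)

```text
time_s: 8.9
tcp_pos: [0.469, -0.292, 0.0619]
eef_rot: [179.9, -0.2, 177.4]
contact_force: [1.0, 0.5, 0.4]
gripper_width: 0.0353
gripper_force: 0.0
```

Request:
jog_arm([
  [[-0.2, 0, -0.2, -1.3, 0], [-0.2, 0, 0, -1.3, 0], [-0.2, 0, 0, 0, 0], [-1, 0, 0, 0, 0], [-1, 0, 0, 0, 0], [-1, 0, 0, 0, 0], [-1, 0, 0, 0, 0]],
])

```text
time_s: 9.78
tcp_pos: [0.4694, -0.2957, 0.0377]
eef_rot: [-180.0, 0.0, 177.4]
contact_force: [-1.2, -1.0, 3.1]
gripper_width: 0.0118
gripper_force: 40.0
```

Request:
jog_arm([
  [[-1, 0, 0, 1, 0], [-1, 0, 0, 3, 0], [-1, 0, 0, 5, 0], [-1, 0, 0, 5, 0], [-1, 0, 0, 4, 0], [-1, 0, 0, 0, 0]],
])

```text
time_s: 10.52
tcp_pos: [0.4705, -0.2959, 0.2212]
eef_rot: [-179.9, 0.4, 177.4]
contact_force: [0.1, 0.2, -2.4]
gripper_width: 0.0115
gripper_force: 40.0
```

Request:
jog_arm([
  [[-1, -0.2, 3, 0, 0.1], [-1, -0.3, 5, 0, 0.17], [-1, -0.3, 5, 0, 0.18], [-1, -0.3, 5, 0, 0.18], [-1, -0.3, 5, 0, 0.18], [-1, -0.3, 5, 0, 0.18], [-1, -0.3, 5, 0, 0.18], [-1, -0.3, 5, 0, 0.18]],
])

```text
time_s: 11.52
tcp_pos: [0.4449, 0.0858, 0.2165]
eef_rot: [179.9, -0.0, -105.0]
contact_force: [0.9, 0.2, -2.2]
gripper_width: 0.0115
gripper_force: 40.0
```

Request:
jog_arm([
  [[-1, -0.3, 5, 0, 0.18], [-1, -0.2, 5, 0, 0.18], [-1, -0.2, 4, 0, 0.08], [-1, -0.1, 3, 0, 0.008], [-1, 0, 1, 0, 0], [-1, 0, 0, 0, 0], [-1, 0, 0, 0, 0]],
])

```text
time_s: 12.4
tcp_pos: [0.4378, 0.2634, 0.2169]
eef_rot: [180.0, -0.0, -79.7]
contact_force: [-0.6, 0.1, -1.7]
gripper_width: 0.0118
gripper_force: 40.0
```

Request:
jog_arm([
  [[-1, 0.2, 0.7, -2.5, 0], [-1, 0, 0, -4, 0], [-1, 0, 0, 0, 0], [-1, 0, 0, 0, 0]],
])

```text
time_s: 12.9
tcp_pos: [0.4408, 0.2713, 0.1536]
eef_rot: [-179.9, 0.0, -79.6]
contact_force: [0.6, -0.3, -1.2]
gripper_width: 0.0114
gripper_force: 40.0
```

Run:
```python
from h import *
print(r.get_state()["tcp_pos"],r.get_state()["eef_rot"])
i=r.camera_info("wrist");w=r.capture("wrist");np.savez("w3.npz",**i)
t=r.capture("top");s=r.capture("side")
for n,a in(("w3",w),("t3",t),("s3",s)):cv2.imwrite(f"pics/{n}.png",a)
A=cv2.resize(t[180:300,175:295],(400,400),interpolation=2);B=cv2.resize(w,(400,250),interpolation=3)
C=cv2.resize(s[160:280,250:370],(400,400),interpolation=2)[:350]
o=np.zeros((600,800,3),np.uint8);o[:400,:400]=A;o[:250,400:]=B;o[250:,400:]=C
cv2.imwrite("pics/c4.png",o)
```

```text
[0.44083625 0.27134111 0.15359259] [-1.79931818e+02  1.26226010e-02 -7.96486925e+01]
```

View pics/c4.png

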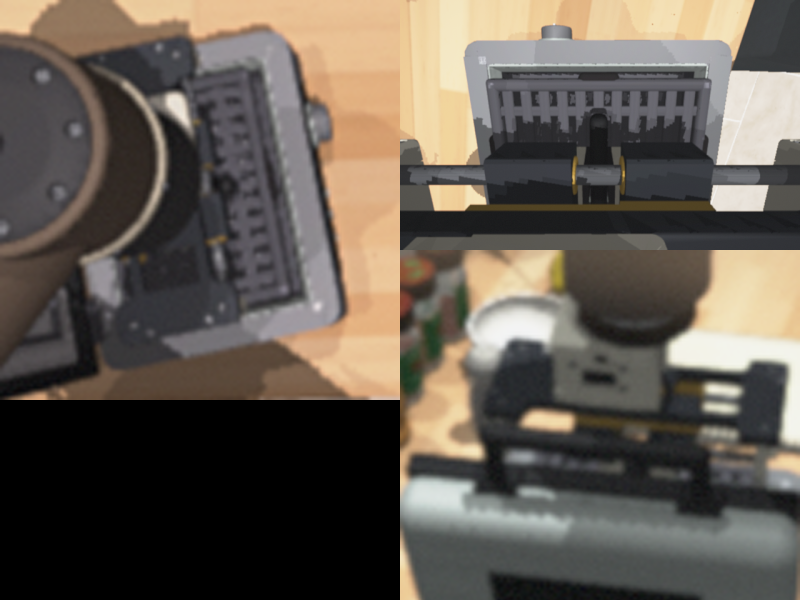

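The plate is held over the pot. In the wrist view the plate's front edge runs from (488,80) to (711,80) in the crop, inside the rim. I'll zoom in on that to check the centring.

Run:
```python
import cv2
w=cv2.imread("pics/w3.png");cv2.imwrite("pics/c5.png",cv2.resize(w[50:250,100:540][:,20:420],(800,400),interpolation=2))
```

```text
(no output)
```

View pics/c5.png

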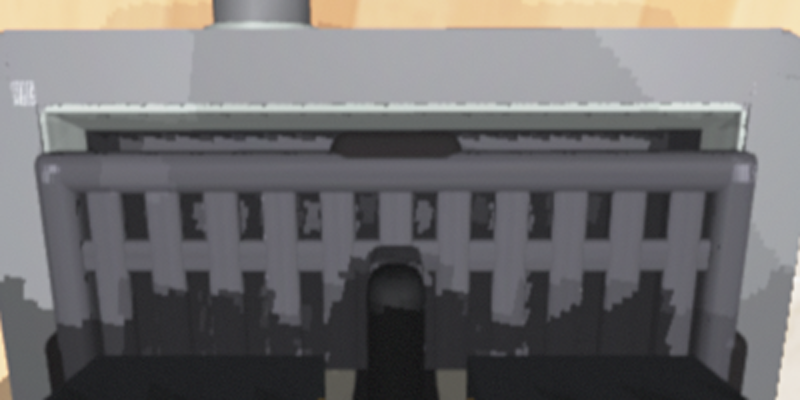

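The crop shows the bevel's front outer edge from (41,108) to (746,104). The plate's front corners are at (38,154) and (756,154).

Run:
```python
from h import *
np.set_printoptions(precision=4,suppress=True)
i=dict(np.load("w3.npz"));g=lambda x,y,z:plane("wrist",(120+x/2,50+y/2),z,i)[:2]
a=np.radians(100.4);u=np.array([np.cos(a),np.sin(a)]);v=np.array([-u[1],u[0]]);T=np.array([.4408,.2713])
for n,p,q,z in(("bevel out .1",(41,108),(746,104),.1),("body edge",(0,30),(785,30),.1),("plate top",(38,154),(756,154),.128)):
    P,Q=g(*p,z),g(*q,z);d=P-Q;print(n,"x",u@(P-T),u@(Q-T),"y",v@(P-T),v@(Q-T),"mid y",v@((P+Q)/2-T),"ang",np.degrees(np.arctan2(d[1],d[0])),np.linalg.norm(d))
```

```text
bevel out .1 x -0.07039486499302247 -0.07106813324658565 y -0.09703662926392012 0.09224086504604963 mid y -0.0023978821089352363 ang 10.603802712301144 0.1892786917283662
body edge x -0.09008490927954704 -0.08965886097943566 y -0.10511854070623049 0.1000027131272006 mid y -0.002557913789514938 ang 10.280993637153644 0.20512169629601082
plate top x -0.059878619577779874 -0.059576432391224954 y -0.08530397685598368 0.08244305019768831 mid y -0.0014304633291476812 ang 10.296784867145222 0.16774729924037848
```

Request:
jog_arm([
  [[-1, 0.1, -0.2, 0, 0], [-1, 0, 0, -1, 0], [-1, 0, 0, -1, 0], [-1, 0, 0, -0.5, 0], [-1, 0, 0, -0.5, 0], [-1, 0, 0, 0, 0]],
])

```text
time_s: 13.8
tcp_pos: [0.4414, 0.2699, 0.1221]
eef_rot: [-180.0, 0.0, -79.6]
contact_force: [1.4, 1.1, -1.8]
gripper_width: 0.0118
gripper_force: 40.0
```

Request:
jog_arm([
  [[-1, 0, 0, -0.5, 0], [-1, 0, 0, -0.5, 0], [-1, 0, 0, -0.5, 0], [-1, 0, 0, 0, 0]],
])

```text
time_s: 14.3
tcp_pos: [0.4414, 0.2699, 0.107]
eef_rot: [-180.0, 0.0, -79.6]
contact_force: [3.1, 2.5, -3.2]
gripper_width: 0.0117
gripper_force: 40.0
```

Request:
jog_arm([
  [[-1, 0, 0, -0.4, 0], [-1, 0, 0, -0.4, 0], [-1, 0, 0, 0, 0]],
])

```text
time_s: 14.68
tcp_pos: [0.4413, 0.2697, 0.0997]
eef_rot: [-180.0, 0.0, -79.6]
contact_force: [-0.3, 1.1, 8.3]
gripper_width: 0.0115
gripper_force: 40.0
```

Request:
jog_arm([
  [[-1, 0, 0, -0.3, 0], [-1, 0, 0, -0.2, 0], [-1, 0, 0, 0, 0]],
])

```text
time_s: 15.05
tcp_pos: [0.4414, 0.2698, 0.0989]
eef_rot: [-179.9, 0.0, -79.5]
contact_force: [-19.3, -5.7, 55.0]
gripper_width: 0.0118
gripper_force: 40.0
```

It has hit a hard stop at the ledge height. I'm easing off, releasing and retreating.

Request:
jog_arm([
  [[-1, 0, 0, 0.4, 0], [-1, 0, 0, 0, 0], [-0.5, 0, 0, 0, 0], [-0.2, 0, 0, 0, 0], [-0.2, 0, 0, 2, 0], [-0.2, 0, 0, 5, 0], [-0.2, 0, 0, 6, 0], [-0.2, 0, 0, 5, 0]],
])

```text
time_s: 16.05
tcp_pos: [0.4408, 0.2691, 0.2797]
eef_rot: [180.0, -0.0, -79.6]
contact_force: [0.6, 1.8, -0.2]
gripper_width: 0.0352
gripper_force: 0.0
```

Request:
jog_arm([
  [[-0.2, 0, -5, 2, 0], [-0.2, 0, -5, 2, 0], [-0.2, 0, -6, 0, 0], [-0.2, 0, -6, 0, 0], [-0.2, 0, -6, 0, 0], [-0.2, 0, -6, 0, 0], [-0.2, 0, -6, 0, 0], [-0.2, 0, 0, 0, 0]],
])

```text
time_s: 17.05
tcp_pos: [0.4399, -0.1341, 0.317]
eef_rot: [179.8, 0.0, -80.0]
contact_force: [0.2, -0.2, -0.5]
gripper_width: 0.0351
gripper_force: 0.0
```

Run:
```python
from h import *
t=r.capture("top");s=r.capture("side")
A=cv2.resize(t[180:300,175:295],(600,600),interpolation=2);B=cv2.resize(s[90:290,230:380],(200,267),interpolation=2)
o=np.zeros((600,800,3),np.uint8);o[:,:600]=A;o[:267,600:]=B
cv2.imwrite("pics/c6.png",o);i=r.camera_info("top")
a=np.radians(100.4);R=np.array([[np.cos(a),-np.sin(a)],[np.sin(a),np.cos(a)]]);C=[.4403,.2703]
for n,L in(("plate top .074",[(x,y,.074) for x in(.061,-.061) for y in(.086,-.086)]),("bar .106",[(.039,0,.106),(-.039,0,.106)])):
    print(n,[((proj("top",[*(R@[x,y]+C),z],i)-[175,180])*5).round().tolist() for x,y,z in L])
```

```text
plate top .074 [[217.0, 489.0], [158.0, 160.0], [453.0, 438.0], [390.0, 113.0]]
bar .106 [[216.0, 311.0], [370.0, 279.0]]
```

View pics/c6.png

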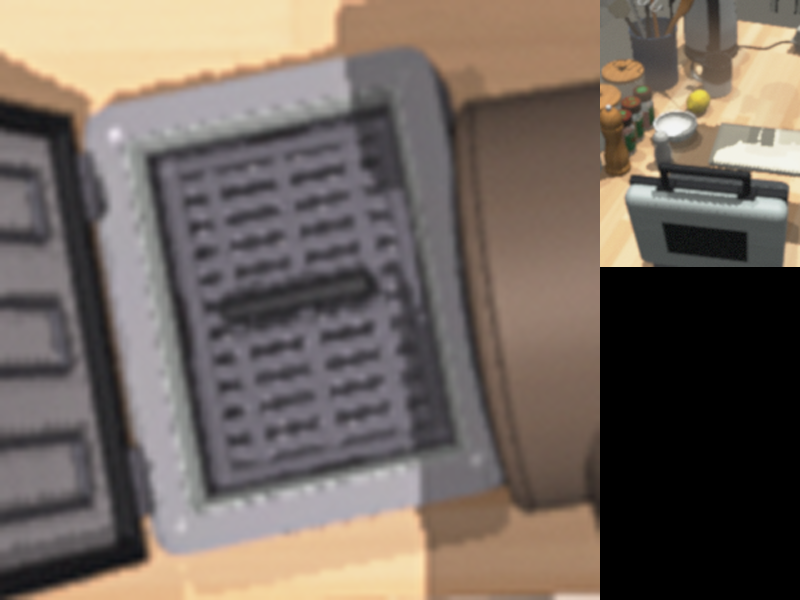

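The plate sits evenly in the pot, with its bar at (220,305)–(372,283) against a predicted (216,311)–(370,279). The lid is still at its stop, so I'm handing the job in.

```bash
python3 -c "
from plant import r
print(r.close_job())"
```

```text
the job is handed in; nothing more can be done
None
```

I swung the lid back to its stop and pressed the crisper plate down onto the ledge until it hit a hard stop; the last camera view shows it centred in the pot with the lid still open. I handed the job in at about 17 s, and it returned no verdict.

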